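Set the scattering goniometer to its next angle and load the sample

TASK

Get the light-scattering goniometer ready for its next reading: pull up the red spring index ring, swing the detector arm anticlockwise (seen from above) to the very next stop block and let the index pin lock fully home in its notch, without forcing the arm against the stops. Also stand the blue-capped vial upright and fully down in the sample well at the centre of the instrument, and leave the other vials and the timer where they are.

Things in the scene. Friction and masses are not known exactly. Their poses are not given: they have to be found in the camera images.
- goniometer: Fixed instrument: round aluminium base 272 mm across with a bare flat ring on top at z = 30 mm. Origin: centre of its underside, on the vertical pivot axis of the arm. Its own +y points to the grey lamp box (46 mm wide, top z = 87 mm, 47 to 132 mm from the axis). Four steel stop blocks are clamped on the ring; the arm starts locked in one, 110 deg clockwise of the own +x.
- detector_arm (a joint): Angle of the arm about the pivot, rad: 0 at the stop where it starts, growing anticlockwise from above. The next stop's notch lies anywhere from 0.58 to 1.02 (clamped by hand; its place is not measured: find it by feel or sight), the one after beyond 1.6. The bare ring between the ramps of start and next stop reaches at least from 0.22 to 0.37.
- index_ring (a joint): Height of ring and pin, m: 0 = pin down on a notch floor (locked), -0.0025 = pin on the bare ring, above +0.0062 = clear of the crests, +0.0135 = upper end stop. A spring presses it down with 9 to 12 N. Let go on the bare ring, the pin rides up the next ramp as the arm is pushed (5 to 7 N), drops into the notch and stops the arm dead; only pulling the ring frees it.
- ring_centre (a point): Centre of the red knurled pull ring (upright cylinder, 24 mm across, 22 mm high), 122 mm from the pivot axis, over the arm's outer end, right above the 8 mm thick index pin; z = 85.5 mm when locked. Moves with arm and ring. Below it a gap of 13 mm (with a 15 mm barrel in it) to the carriage.
- carriage (a point): Centre of the arm's aluminium end block (carriage) right below the ring: 30 mm radially, 32 mm along the ring, z = 43 to 61 mm. The arm can be pushed sideways by it with about 1 N. Nearer the pivot, from 50 to 97 mm, the arm carries a black detector tube 27 mm thick, top z = 85 mm. The stop blocks under its path (18 mm radially, 51 mm long, 25-degree ramps, 10 mm notch) rise to z = 38.5 mm.
- well_floor (a point): Centre of the floor of the sample well, on the pivot axis at z = 45 mm. The well is a black upright cup, bore 27 mm, 18 mm deep, rim at z = 63 mm, 48 mm outside.
- vial_blue: The sample: clear screw vial with blue cap, body 22 mm across, 48 mm high with cap (18 mm across), origin at the centre of its underside, z up. About 20 g.
- vial_black: Clear vial with black cap, same size; bystander, origin at its underside.
- vial_orange: Amber vial with orange cap, same size; bystander, origin at its underside.
- timer: White kitchen-type timer, 58 x 58 x 20 mm, lying on the bench; bystander, origin at its underside.
There are look-alikes about, which are no part of the job. What is shaped like the vial_blue but pink, purple or turquoise is not meant.

How it is judged (in metres and radians):
On the way, in this order (a step that is already met when the one before it is completed fails the run):
1. the index ring is pulled up until its pin is clear of the notch (value of joint index_ring above 0.0062 m), for 0.1 s.
2. the pin is locked in the next stop's notch (value of joint index_ring between -0.0012 and 0.0012 m and value of joint detector_arm between 0.5 and 1.1 rad and velocity of joint detector_arm between -0.05 and 0.05 rad/s), for 0.3 s.
At the end, for the whole second after the job is handed in: The index ring reads within 1.2 mm of fully home with the arm at rest in the next stop (0.5 to 1.1 rad); the blue-capped vial stands in the well, within 4 mm of its axis, at most 3 mm above its floor, tilted under 0.12 rad and at rest (all of step 2 and horizontal distance between vial_blue and well_floor below 0.004 m and z of vial_blue in the frame of well_floor below 0.003 m and angle between vial_blue's own z axis and vertical below 0.12 rad and linear speed of vial_blue below 0.02 m/s); the robot touches nothing.
It fails at once if the index pin is driven against a stop block with more than 35 N (contact force between index_ring and goniometer above 35 N).
It fails at once if another vial or the timer is shifted by more than 15 mm (distance of any of vial_black, vial_orange, timer from where it was at the start of the episode above 0.015 m).
It also fails if it takes over 67 s, if anything falls off the work surface, if the arm or the gripper's body presses on something with over 40 N, if the wrist force passes 120 N, or if a joint passes its speed limit or range.

ROBOT

A 6-joint arm with a two-finger parallel gripper is mounted at the origin on a cart in front of the work surface, level with it; the furniture and walls round the work are solid. World frame = base frame: x ahead of the robot, y to its left, z up, the work surface at z = 0. Lengths are in m, angles in degrees, forces in N, time in s.
With the tool pointing down it reaches from about 0.325 to 0.85 m from the base axis. Payload 15.5 kg.
Tool frame: the origin (TCP) lies at the very end of the fingers, on their centre line; the grasp point (between the pads) lies arm.grip_depth behind it (arm.grip_depth is the distance from the TCP to the grasp point, in m); z points along the fingers, y is the line along which they close (so a half turn about z gives the same grasp; the last joint's range is limited). The gripper opens to 91 mm and grips with 3 to 60 N. Pads are 32 mm wide; open, the fingers measure 118 mm over their backs; the gripper's body (76 mm by 178 mm) begins 60 mm behind the grasp point.
Start: joints at [69.185, 28.281, 77.091, -0, 74.628, -5.472], TCP at [0.165, 0.603, 0.214] pointing down, gripper open.
Joint ranges: [-166.48, 166.48], [-47.26, 123.95], [12.59, 153.08], [-70.14, 250.14], [6.76, 159.57], [-176.63, 176.63]. Speed limits (degrees/s): [108.29, 108.29, 147.25, 172.46, 172.46, 172.46].

INTERFACE

Orientations are given as a 3x3 rotation matrix whose columns are the frame's x, y, z axes.
In Python, from rig import arm gives the robot as it stands. Calls block until the motion is done:
- arm.move_to(position, orientation): joint-space move of the TCP to a pose.
- arm.move_l(position, orientation=None, feed=0.15): straight line of the TCP; orientation=None keeps the orientation; feed is the mean speed in m/s.
- arm.move_joints(angles): joint-space move.
- arm.grip(opening): finger opening in m; the grip force is fixed at half the most; returns when the fingers have stopped.
- arm.sleep(seconds).
- arm.solve_ik(position, orientation): joint angles nearest the present ones, or None.
- arm.snapshot(name): name is "scene" or "top"; returns the picture (420x560x3 uint8, red, green, blue); there is no depth.
- arm.get_calibration(name): a dict with "intrinsics" (3x3 intrinsics, pixels), "cam_to_world" (4x4, takes a point from camera to world coordinates). Camera axes: x right, y down, z forward; pixel columns grow to the right and rows downward; lengths in m; the calibration is good to about 2 mm. A picture is of the moment at which its call begins. get_calibration takes no time and is no camera call.
A pose or a line that the arm cannot do raises arm.Unreachable and nothing moves.
- arm.sign_off(): hands the job in; it is judged then, once.
Readings, each from a call of its own:
- arm.current_t(): time.
- arm.current_joint_positions(): joint angles.
- arm.current_dq(): joint speeds.
- arm.current_tau(): joint torques, N m.
- arm.current_ee_pos(): TCP position.
- arm.current_tool_rot(): TCP orientation.
- arm.current_force(): force on the tool from outside, world axes, zero at the start.
- arm.current_torque(): the same for the moment, N m.
- arm.current_width(): finger opening in m.
- arm.current_grasp_force(): force on a finger pad.
Only numpy, scipy, OpenCV 4.12 (cv2) and the standard library are available. Lean on these libraries where they do the work, as an engineer would, in place of code of your own. Each camera call takes 0.05 s, during which the arm holds its last target. There are 200 camera calls.

## Working session

There is one attempt and no reset: what is moved stays moved. The work goes in short steps, each a Python script; the robot and the scene stay as the last script left them, time stands still between calls to the robot, and variables do not carry over. Pictures are saved under pics/ and viewed, at most 10 in all, crops included, and the job is handed in when it is done.

```bash
ls; mkdir -p pics
python3 - <<'E'
from rig import arm
import cv2,numpy as np
np.set_printoptions(precision=4,suppress=True)
for n in("scene","top"):
    im=arm.snapshot(n); cv2.imwrite(f"pics/{n}0.png",im[:,:,::-1])
    c=arm.get_calibration(n); print(n,c["intrinsics"],c["cam_to_world"])
print(arm.grip_depth,arm.current_t(),arm.current_width(),arm.current_force(),arm.current_tool_rot())
E
```

```text
pics
scene [[413.8567   0.     276.0629]
 [  0.     413.8567 205.9104]
 [  0.       0.       1.    ]] [[ 0.6641 -0.493   0.5621  0.0352]
 [-0.7475 -0.4242  0.5111 -0.5239]
 [-0.0135 -0.7596 -0.6502  0.6338]
 [ 0.      0.      0.      1.    ]]
top [[412.0126   0.     277.17  ]
 [  0.     412.0126 209.7275]
 [  0.       0.       1.    ]] [[-0.0017 -0.9983  0.0583  0.485 ]
 [-0.9998  0.0004 -0.0212 -0.1052]
 [ 0.0211 -0.0583 -0.9981  0.9679]
 [ 0.      0.      0.      1.    ]]
0.0188 0.1 0.09120150201980468 [-0.3549  0.6329 -0.9701] [[-0.9644  0.2646 -0.0004]
 [ 0.2646  0.9644 -0.001 ]
 [ 0.0001 -0.001  -1.    ]]
```

View pics/scene0.png

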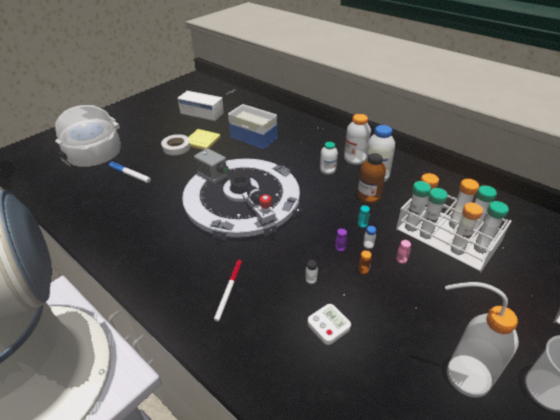

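View pics/top0.png

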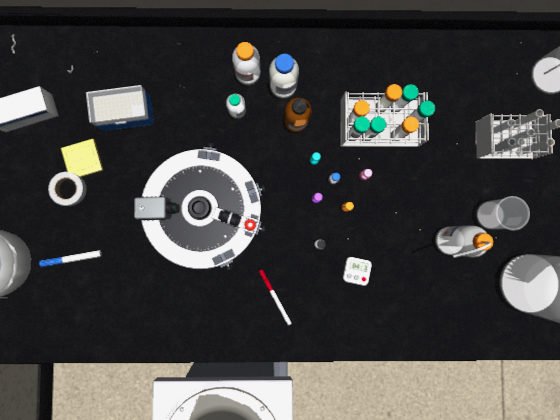

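Candidates for the sample, by scene pixel:
- small blue cap at (370,237), which is (335,178) in top
- turquoise at (364,216), purple at (341,240) and pink at (404,251), all look-alikes
- large blue-capped bottle at (383,135), far too big

I choose (370,237). The red ring is at scene (265,201) and top (250,225). The next stop is near top (252,190).

```bash
cat > vis.py <<'E'
import numpy as np, cv2
from scipy.optimize import least_squares
from rig import arm
CAL={n:arm.get_calibration(n) for n in("scene","top")}
def proj(n,P):
    T=np.linalg.inv(CAL[n]["cam_to_world"]);p=np.atleast_2d(P)@T[:3,:3].T+T[:3,3]
    p=p@CAL[n]["intrinsics"].T; return p[:,:2]/p[:,2:]
def cyl(c,r,h):  # c = centre of top face
    a=np.linspace(0,2*np.pi,48,endpoint=False);o=np.c_[r*np.cos(a),r*np.sin(a),0*a]
    return np.r_[c+o,c+o-[0,0,h]]
def silcen(n,c,r,h):
    hull=cv2.convexHull(proj(n,cyl(c,r,h)).astype(np.float32));m=cv2.moments(hull)
    return np.array([m["m10"]/m["m00"],m["m01"]/m["m00"]]),m["m00"]
def blob(im,mask_fn,box):
    x0,y0,x1,y1=box;hsv=cv2.cvtColor(im,cv2.COLOR_RGB2HSV).astype(int)
    m=np.zeros(im.shape[:2],np.uint8);m[y0:y1,x0:x1]=mask_fn(*np.moveaxis(hsv,2,0))[y0:y1,x0:x1]
    k,l,s,c=cv2.connectedComponentsWithStats(m);i=1+np.argmax(s[1:,4])
    return c[i],s[i,4],(l==i)
def fit(pix,r,h,g):
    f=lambda c:np.r_[tuple(silcen(n,c,r,h)[0]-pix[n] for n in pix)]
    s=least_squares(f,g);return s.x,s.fun
E
python3 - <<'E'
from vis import *
np.set_printoptions(precision=4,suppress=True)
I={n:cv2.imread(f"pics/{n}0.png")[:,:,::-1].copy() for n in("scene","top")}
red=lambda h,s,v:((h<8)|(h>172))&(s>140)&(v>70)
blue=lambda h,s,v:(h>98)&(h<125)&(s>110)&(v>60)
for nm,fn,bx,r,h,g in(("ring",red,dict(scene=(250,185,280,215),top=(238,212,264,240)),.012,.022,(.5,-.05,.09)),
                  ("cap",blue,dict(scene=(360,222,380,245),top=(326,170,345,188)),.009,.012,(.55,-.23,.05))):
    pix={}
    for n in I:
        c,a,_=blob(I[n],fn,bx[n]);pix[n]=c;print(nm,n,c,a)
    x,res=fit(pix,r,h,np.array(g));print(nm,"top-centre",x,"res",res,"areas",[silcen(n,x,r,h)[1] for n in I])
# base disc: bright ring outline
pts={}
for n,bx in(("scene",(178,150,306,238)),("top",(133,142,268,275))):
    _,a,m=blob(I[n],lambda h,s,v:(v>120)&(s<60),bx[n] if isinstance(bx,dict) else bx)
    hull=cv2.convexHull(np.argwhere(m)[:,::-1].astype(np.int32));e=cv2.fitEllipse(hull);print(n,a,e);pts[n]=np.array(e[0])
f=lambda c:np.r_[tuple(np.array(cv2.fitEllipse(proj(n,cyl(c,.136,0)[:48]).astype(np.float32))[0])-pts[n] for n in pts)]
s=least_squares(f,[.54,.07,.03],diff_step=1e-3);print("disc",s.x,s.fun)
M=np.zeros((600,800,3),np.uint8)
def put(n,b,k,ox,oy):
    c=cv2.resize(I[n][b[1]:b[3],b[0]:b[2]],None,fx=k,fy=k,interpolation=cv2.INTER_CUBIC);c=c[:600-oy,:800-ox];M[oy:oy+c.shape[0],ox:ox+c.shape[1]]=c
put("top",(188,145,270,272),4,0,0);put("scene",(178,150,306,238),3.5,335,0);put("top",(300,145,385,215),3.2,335,320);put("scene",(355,220,395,285),4,620,320)
cv2.imwrite("pics/mos.png",M[:,:,::-1])
E
```

```text
ring scene [264.9231 199.4308] 65
ring top [249.4179 224.4925] 67
ring top-centre [ 0.505  -0.0654  0.1014] res [-0.2537  0.0148  0.2089 -0.1197] areas [163.9874058344867, 106.10362951329444]
cap scene [370.8519 229.321 ] 81
cap top [335.7937 176.1111] 63
cap top-centre [ 0.6147 -0.2572  0.052 ] res [ 0.0533 -0.0009 -0.0376  0.0347] areas [81.63537826878019, 58.317913125501946]
scene 3119 ((240.72833251953125, 195.26419067382812), (74.07149505615234, 117.9640884399414), 85.12403106689453)
top 5663 ((200.55628967285156, 208.61529541015625), (119.88272857666016, 126.34061431884766), 93.07801055908203)
disc [0.5436 0.0487 0.029 ] [-0.0201 -0.0001  0.0138 -0.0139]
```

View pics/mos.png

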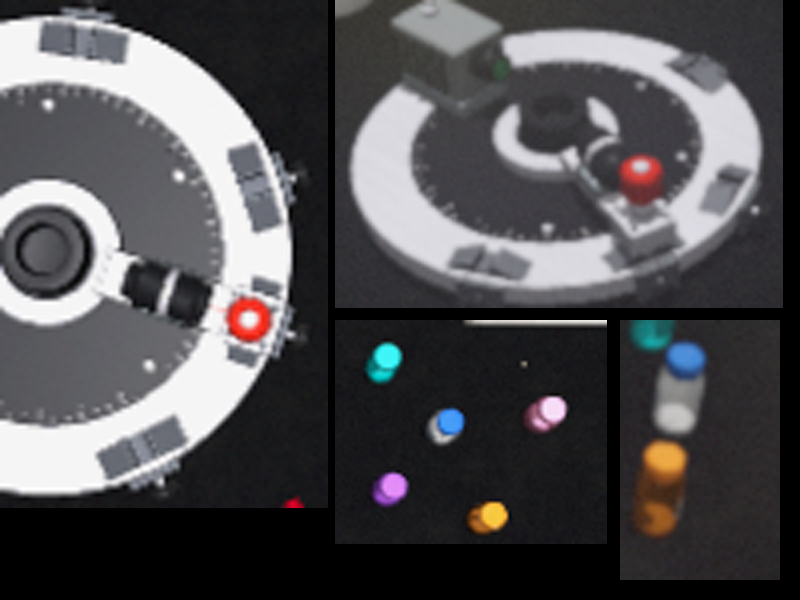

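The crops show all vials standing, with the blue cap on a clear body at scene (371,229) and top (336,176), and its neighbours about 60 mm away or more. The start stop is under the ring at top (250,224), and the next stop is at about (252,191). I'll refine the ring, pivot and notch fits.

Run:
```python
from vis import *
np.set_printoptions(precision=4,suppress=True)
I={n:cv2.imread(f"pics/{n}0.png")[:,:,::-1].copy() for n in("scene","top")}
red=lambda h,s,v:((h<12)|(h>168))&(s>70)&(v>50)
pix={}
for n,bx in dict(scene=(250,185,280,215),top=(238,212,264,240)).items():
    _,a,m=blob(I[n],red,bx)
    hull=cv2.convexHull(np.argwhere(m)[:,::-1].astype(np.int32));mm=np.zeros(m.shape,np.uint8);cv2.fillConvexPoly(mm,hull,1)
    M=cv2.moments(mm,True);pix[n]=np.array([M["m10"],M["m01"]])/M["m00"];print(n,pix[n],M["m00"])
x,res=fit(pix,.012,.022,np.array([.505,-.065,.096]));print("ring top",x,res,[silcen(n,x,.012,.022)[1] for n in I])
def outl(model,hulls,g):
    def f(c):
        o=[]
        for n,H in hulls.items():
            P=cv2.convexHull(proj(n,model(c)).astype(np.float32));o+=[cv2.pointPolygonTest(P,(float(p[0]),float(p[1])),True) for p in H]
        return np.array(o)
    s=least_squares(f,g,loss="soft_l1",f_scale=.4,diff_step=1e-3);return s.x,np.median(np.abs(s.fun))
H={}
for n,bx in(("scene",(178,150,306,238)),("top",(133,142,268,275))):
    _,a,m=blob(I[n],lambda h,s,v:(v>80)&(s<80),bx)
    cs,_=cv2.findContours(m.astype(np.uint8),cv2.RETR_EXTERNAL,cv2.CHAIN_APPROX_NONE);H[n]=max(cs,key=len)[:,0].astype(float)
for k in(("top",),("scene",),("top","scene")):
  for z in (.03,):
    print(k,*outl(lambda c:cyl(np.r_[c[:2],z],.136,.03 if k==("scene",) else .0),{n:H[n] for n in k},[.543,.05]))
# well cup: dark blob in top and scene
for n,bx in(("top",(185,193,216,224)),("scene",(228,170,254,198))):
    c,a,m=blob(I[n],lambda h,s,v:v<75,bx);print("cup",n,c,a)
    hull=cv2.convexHull(np.argwhere(m)[:,::-1].astype(np.int32));print(cv2.fitEllipse(hull), "model@disc",silcen(n,np.array([.5436,.0487,.063]),.024,.018))
# rectify ring plane z=.0385 polar about pivot, to find the notch of next stop
c0=np.array([.5436,.0487]);ang=np.deg2rad(np.arange(-130,-40,.25));rr=np.arange(.10,.145,.0005)
g=np.array([[c0[0]+r*np.cos(t),c0[1]+r*np.sin(t),.0385] for r in rr for t in ang])
p=proj("top",g).astype(np.float32).reshape(len(rr),len(ang),2)
R=cv2.remap(I["top"],p[...,0],p[...,1],cv2.INTER_CUBIC);R=cv2.resize(R,None,fx=2,fy=3)
cv2.imwrite("pics/polar.png",R[:,:,::-1]); print(R.shape)
for q in [(.5436,.0487)]: print("ring polar",np.hypot(*(x[:2]-q)),np.rad2deg(np.arctan2(*(x[:2]-q)[::-1])))
```

```text
scene [265.0353 200.5941] 170.0
top [249.6609 224.4087] 115.0
ring top [ 0.5052 -0.0656  0.0982] [-0.1777  0.0308  0.1239 -0.105 ] [163.17730129137635, 105.29856454243418]
('top',) [0.5413 0.0423] 3.298611578272014
('scene',) [0.5537 0.0604] 13.217774614646503
('top', 'scene') [0.5409 0.0437] 7.602553450369386
cup top [201.8495 210.3656] 93
((199.14588928222656, 207.72781372070312), (22.163360595703125, 22.702098846435547), 80.88407897949219) model@disc (array([198.7756, 207.3735]), 400.9414491119096)
cup scene [240.4509 180.1503] 479
((240.92083740234375, 178.4522247314453), (26.94223403930664, 33.132259368896484), 164.0858917236328) model@disc (array([240.2757, 183.0132]), 335.40665336023085)
(270, 720, 3)
ring polar 0.12052883287100699 -108.56525680835036
```

View pics/polar.png

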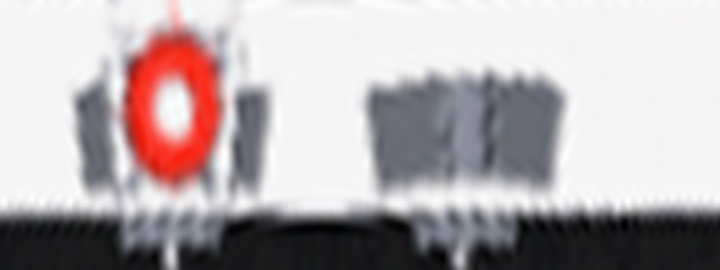

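The rectified polar view puts the start block at -108.5° and the next stop's notch at -71.6°, so the notch is near 0.64 rad. The ring sits at (0.505,-0.066), with its centre at z≈0.087. I'll approach and grip it gently.

```bash
cat > mot.py <<'E'
from vis import *
np.set_printoptions(precision=4,suppress=True)
PIV=np.array([.5436,.0487]); PH0=np.deg2rad(-108.57)
def rot(phi,s):           # tool down, closing line along the tangent
    y=s*np.array([-np.sin(phi),np.cos(phi),0]);z=np.array([0,0,-1.]);return np.c_[np.cross(y,z),y,z]
def pose(th,z,r=.1215,off=0):
    phi=PH0+th;p=PIV+r*np.array([np.cos(phi),np.sin(phi)])+off*np.array([-np.sin(phi),np.cos(phi)]);return np.r_[p,z]
def tang(th):
    phi=PH0+th;return np.array([-np.sin(phi),np.cos(phi),0])
def st(m="",th=0): 
    f=arm.current_force();print(m,"t%.2f"%arm.current_t(),"p",arm.current_ee_pos(),"F",f,"Ft %.1f"%(f@tang(th)),"w %.4f"%arm.current_width(),"g %.1f"%arm.current_grasp_force(),flush=True)
E
python3 - <<'E'
from mot import *
for s in(1,-1):
    for th in(0,.35,.9):
        print(s,th,arm.solve_ik(pose(th,.07),rot(PH0+th,s)))
for y in((1,0,0),(-1,0,0)):
    y=np.array(y,float);z=np.array([0,0,-1.]);R=np.c_[np.cross(y,z),y,z]
    print(y,arm.solve_ik([.614,-.257,.02],R),arm.solve_ik([*PIV,.07],R))
E
```

```text
1 0 [-14.221   30.5963 102.1935  -0.      47.2101   4.349 ]
1 0.35 [-13.7835  33.0076  96.2169  -0.      50.7755 -15.267 ]
1 0.9 [-10.5744  36.665   87.3256  -0.      56.0094 -43.5706]
-1 0 [ -14.221    30.5963  102.1935   -0.       47.2101 -175.651 ]
-1 0.35 [-13.7835  33.0076  96.2169  -0.      50.7755 164.733 ]
-1 0.9 [-10.5744  36.665   87.3256  -0.      56.0094 136.4294]
[1. 0. 0.] [-27.8498  43.7757  80.7171  -0.      55.5072 -27.8498] [-1.15   32.6708 97.045  -0.     50.2841 -1.15  ]
[-1.  0.  0.] [-27.8498  43.7757  80.7171  -0.      55.5072 152.1502] None
```

Run:
```python
from mot import *
R=rot(PH0,1)
arm.move_to(pose(0,.17),R); arm.grip(.050); st("above")
arm.move_l(pose(0,.068),feed=.12); st("down")
cv2.imwrite("pics/s1.png",cv2.resize(np.r_[arm.snapshot("scene")[140:260,170:340]],None,fx=4,fy=4,interpolation=cv2.INTER_CUBIC)[:,:,::-1])
for w in(.030,.027):
    arm.grip(w);st(f"g{w}")
```

```text
above t3.53 p [ 0.5049 -0.0665  0.17  ] F [-0.5819 -0.0563 -0.3341] Ft -0.5 w 0.0505 g 0.0
down t4.53 p [ 0.5053 -0.0666  0.0685] F [-0.4423  0.4749  0.8223] Ft -0.6 w 0.0500 g 0.0
g0.03 t5.09 p [ 0.5049 -0.0665  0.0681] F [-0.6436  0.0441 -0.4142] Ft -0.6 w 0.0299 g 0.0
g0.027 t5.37 p [ 0.5049 -0.0665  0.068 ] F [-0.3603 -0.5952 -0.0441] Ft -0.2 w 0.0270 g 0.0
```

View pics/s1.png

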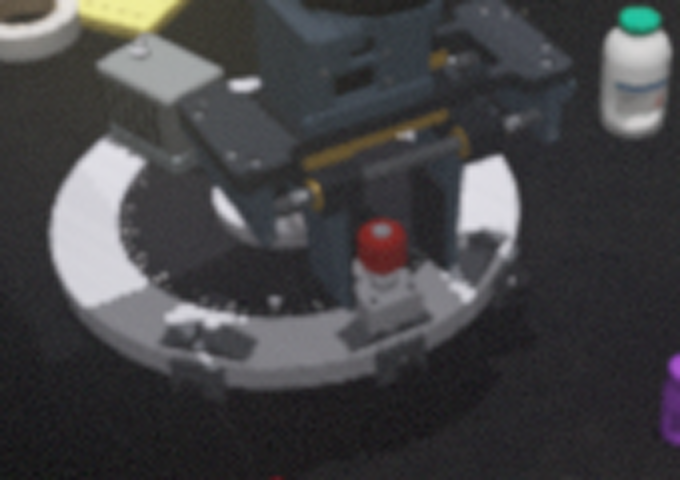

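The fingers straddle the red ring (crop 382,245) tangentially, clear of the carriage. There is no contact at a 27 mm opening. I'll close in small steps and watch the side force.

Run:
```python
from mot import *
off=0
for w in(.026,.025,.0245,.024,.0235):
    arm.grip(w);f=np.mean([arm.current_force()@tang(0) for _ in range(5)]);st(f"g{w}")
    if abs(f+.4)>4:
        off+=.0006*np.sign(f);arm.move_l(pose(0,.068,off=off),feed=.02);st(f"shift {off}")
    if abs(arm.current_force()@tang(0))>9: break
```

```text
g0.026 t5.58 p [ 0.5049 -0.0665  0.068 ] F [ 0.9481  0.0266 -0.2939] Ft 0.9 w 0.0259 g 0.0
g0.025 t5.80 p [ 0.5049 -0.0665  0.068 ] F [0.4133 0.4676 0.0455] Ft 0.2 w 0.0250 g 0.0
g0.0245 t6.02 p [ 0.5049 -0.0665  0.068 ] F [ 0.6299 -0.3887 -1.3081] Ft 0.7 w 0.0245 g 0.0
g0.024 t6.23 p [ 0.5048 -0.0664  0.068 ] F [-1.0189  0.5284 -0.2864] Ft -1.1 w 0.0237 g 0.8
g0.0235 t6.45 p [ 0.5048 -0.0664  0.068 ] F [-0.1389  0.7748  0.5539] Ft -0.4 w 0.0237 g 7.6
```

Run:
```python
from mot import *
arm.grip(.018);st("grip")
arm.move_l(pose(0,.0725),feed=.02);st("lift4.5")
arm.move_l(pose(0,.0785),feed=.02);st("lift10.5")
arm.sleep(.2)
f=arm.current_force()
if f[2]<-5 and arm.current_width()>.02:
    for th in(.1,.2,.3):
        arm.move_l(pose(th,.0785),rot(PH0+th,1),feed=.05);st(f"th{th}",th)
        if abs(arm.current_force()@tang(th))>12: print("STOP");break
cv2.imwrite("pics/s2.png",cv2.resize(arm.snapshot("scene")[140:260,170:340],None,fx=4,fy=4,interpolation=cv2.INTER_CUBIC)[:,:,::-1])
```

```text
grip t6.67 p [ 0.5049 -0.0665  0.068 ] F [-1.2176  0.8416  1.2158] Ft -1.4 w 0.0230 g 30.0
lift4.5 t7.04 p [ 0.5047 -0.0664  0.0724] F [  0.5438   0.1038 -10.8   ] Ft 0.5 w 0.0229 g 30.0
lift10.5 t7.49 p [ 0.5049 -0.0664  0.0786] F [  0.5476   0.9047 -11.638 ] Ft 0.2 w 0.0232 g 30.0
th0.1 t8.08 p [ 0.5165 -0.0697  0.0784] F [  1.1284   1.2053 -12.2976] Ft 0.8 w 0.0230 g 30.0
th0.2 t8.47 p [ 0.5282 -0.0718  0.0784] F [  0.7448  -0.7123 -13.1607] Ft 0.8 w 0.0226 g 30.0
th0.3 t8.87 p [ 0.5403 -0.0727  0.0784] F [  1.5347   0.0093 -11.5145] Ft 1.5 w 0.0234 g 30.0
```

View pics/s2.png

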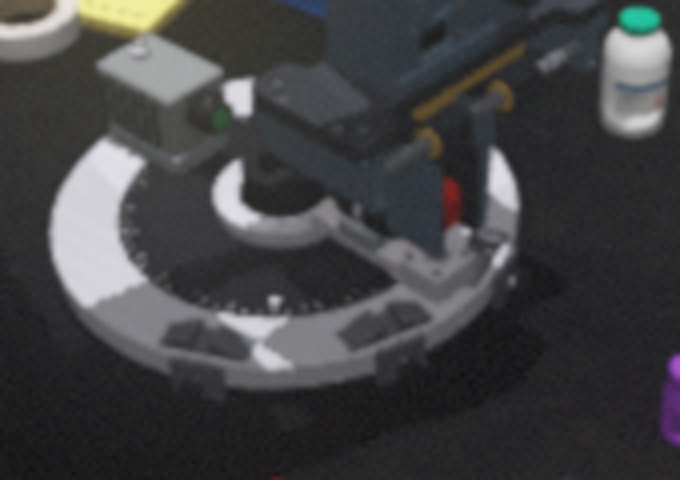

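The arm has swung onto the bare ring (carriage at crop 440,270, clear of the start stop). Next I'll release the ring, straddle the carriage and push to the notch by feel.

Run:
```python
from mot import *
th=.3
arm.move_l(pose(th,.0685),feed=.04);st("low",th)
arm.grip(.050);arm.move_l(pose(th,.051),feed=.06);arm.grip(.038);st("straddle",th)
f0=arm.current_force()
for th in(.34,.38,.41):
    arm.move_l(pose(th,.051),rot(PH0+th,1),feed=.04);st(f"{th:.3f}",th)
hist=[]
while th<.80:
    th+=.006 if th<.55 else .004
    arm.move_l(pose(th,.051),rot(PH0+th,1),feed=.03)
    f=np.mean([(arm.current_force()-f0)@tang(th) for _ in range(3)]);hist.append((round(th,3),round(f,1)))
    if f<-11: break
print(hist);st("end",th)
```

```text
low t9.32 p [ 0.5404 -0.0728  0.0682] F [-0.3095 -1.1444 -9.2285] Ft -0.3 w 0.0228 g 30.0
straddle t10.77 p [ 0.5408 -0.0728  0.0512] F [-0.3784 -0.4721  0.8552] Ft -0.4 w 0.0381 g 0.0
0.340 t11.04 p [ 0.5457 -0.0728  0.051 ] F [-0.0697 -1.0582  1.1859] Ft -0.1 w 0.0379 g 0.0
0.380 t11.32 p [ 0.5504 -0.0726  0.051 ] F [ 0.0038 -0.3087  1.0919] Ft -0.0 w 0.0380 g 0.0
0.410 t11.57 p [ 0.554  -0.0723  0.051 ] F [-0.8817  0.7312  1.1263] Ft -0.8 w 0.0380 g 0.0
[(0.416, np.float64(0.1)), (0.422, np.float64(-0.5)), (0.428, np.float64(-0.4)), (0.434, np.float64(-0.1)), (0.44, np.float64(-0.0)), (0.446, np.float64(-2.1)), (0.452, np.float64(-2.6)), (0.458, np.float64(-3.6)), (0.464, np.float64(-3.6)), (0.47, np.float64(-2.6)), (0.476, np.float64(-2.6)), (0.482, np.float64(-3.8)), (0.488, np.float64(-3.5)), (0.494, np.float64(-3.2)), (0.5, np.float64(-3.3)), (0.506, np.float64(-3.3)), (0.512, np.float64(-2.9)), (0.518, np.float64(-3.2)), (0.524, np.float64(-3.1)), (0.53, np.float64(-3.0)), (0.536, np.float64(-3.6)), (0.542, np.float64(-2.8)), (0.548, np.float64(-4.1)), (0.554, np.float64(-3.8
[... 321 characters left out ...]
6)), (0.606, np.float64(0.4)), (0.61, np.float64(0.6)), (0.614, np.float64(0.4)), (0.618, np.float64(1.4)), (0.622, np.float64(1.0)), (0.626, np.float64(0.8)), (0.63, np.float64(0.5)), (0.634, np.float64(1.0)), (0.638, np.float64(0.8)), (0.642, np.float64(0.4)), (0.646, np.float64(0.9)), (0.65, np.float64(-0.0)), (0.654, np.float64(-0.1)), (0.658, np.float64(0.9)), (0.662, np.float64(-0.2)), (0.666, np.float64(1.0)), (0.67, np.float64(0.8)), (0.674, np.float64(0.4)), (0.678, np.float64(-1.9)), (0.682, np.float64(-4.5)), (0.686, np.float64(-6.0)), (0.69, np.float64(-8.0)), (0.694, np.float64(-11.5))]
end t26.32 p [ 0.586  -0.0649  0.0508] F [-10.8441  -5.2346   6.5945] Ft -12.0 w 0.0382 g 5.9
```

Run:
```python
from mot import *
th=.668
arm.move_l(pose(th,.051),rot(PH0+th,1),feed=.05);st("back",th)
arm.move_l(pose(th,.13),feed=.15)
y=np.array([1.,0,0]);z=np.array([0,0,-1.]);RV=np.c_[np.cross(y,z),y,z]
arm.move_to([.614,-.257,.14],RV);st("over vial")
I={n:arm.snapshot(n) for n in("scene","top")}
for n in I: cv2.imwrite(f"pics/{n}2.png",I[n][:,:,::-1])
red=lambda h,s,v:((h<12)|(h>168))&(s>70)&(v>50)
g=pose(.65,.0965);pix={}
for n in I:
    u,v=proj(n,g)[0].astype(int);_,a,m=blob(I[n],red,(u-20,v-20,u+20,v+20))
    hull=cv2.convexHull(np.argwhere(m)[:,::-1].astype(np.int32));mm=np.zeros(m.shape,np.uint8);cv2.fillConvexPoly(mm,hull,1)
    M=cv2.moments(mm,True);pix[n]=np.array([M["m10"],M["m01"]])/M["m00"];print(n,pix[n],M["m00"])
x,res=fit(pix,.012,.022,g);print("ring top",x,res,"r",np.hypot(*(x[:2]-PIV)),"th",np.arctan2(*(x[:2]-PIV)[::-1])-PH0)
c=[cv2.resize(I[n][b[1]:b[3],b[0]:b[2]],(400,400),interpolation=cv2.INTER_CUBIC) for n,b in(("scene",(200,150,320,270)),("top",(185,150,285,250)))]
cv2.imwrite("pics/s3.png",np.hstack(c)[:,:,::-1])
```

```text
back t26.57 p [ 0.585  -0.0657  0.0511] F [ 0.6361  0.2356 -0.5925] Ft 0.7 w 0.0380 g 0.0
over vial t28.04 p [ 0.6135 -0.2568  0.139 ] F [-0.2334  0.5825 -0.0183] Ft -0.4 w 0.0381 g 0.0
scene [289.5766 183.6847] 111.0
top [250.0088 187.9027] 113.0
ring top [ 0.5834 -0.0659  0.0968] [-0.116  -0.0202  0.084  -0.0367] r 0.12130754666006426 th 0.6584975620871389
```

View pics/s3.png

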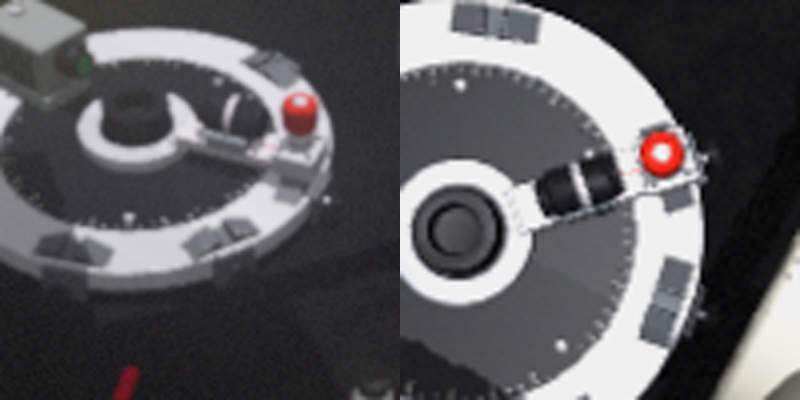

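The arm is at rest at about 0.65 rad with the carriage squarely over the next stop block (top crop 660,150). It ran free after the crest and then stopped dead, so the pin is in the notch. Next I'll refine the vial and well positions per camera, using the known heights.

Run:
```python
from mot import *
L=lambda f:cv2.imread(f"pics/{f}.png")[:,:,::-1].copy()
red=lambda h,s,v:((h<12)|(h>168))&(s>70)&(v>50)
blue=lambda h,s,v:(h>98)&(h<125)&(s>110)&(v>60)
dark=lambda h,s,v:v<95
def cen(im,fn,b):
    _,a,m=blob(im,fn,b);H=cv2.convexHull(np.argwhere(m)[:,::-1].astype(np.int32));mm=np.zeros(m.shape,np.uint8);cv2.fillConvexPoly(mm,H,1);M=cv2.moments(mm,True);return np.array([M["m10"],M["m01"]])/M["m00"],M["m00"]
for nm,n,f,fn,b,r,h,z,g in(
 ("ring0","top","top0",red,(238,212,264,240),.012,.022,.0965,(.505,-.066)),("ring0","scene","scene0",red,(250,185,280,215),.012,.022,.0965,(.505,-.066)),
 ("ring2","top","top2",red,(235,170,265,205),.012,.022,.0965,(.583,-.066)),("ring2","scene","scene2",red,(272,165,305,200),.012,.022,.0965,(.583,-.066)),
 ("vial","top","top0",blue,(326,168,345,188),.009,.012,.048,(.614,-.257)),("vial","scene","scene0",blue,(360,222,380,245),.009,.012,.048,(.614,-.257)),
 ("cup","top","top0",dark,(186,194,213,221),.024,.018,.063,(.543,.05))):
    c,a=cen(L(f),fn,b)
    s=least_squares(lambda q:silcen(n,np.r_[q,z],r,h)[0]-c,g)
    print(nm,n,s.x,"area %d/%d"%(a,silcen(n,np.r_[s.x,z],r,h)[1]))
# dial/ring circles in the top view about the pivot: radial edge (dark dial -> white ring) on z=.03
im=cv2.cvtColor(L("top0"),cv2.COLOR_RGB2GRAY).astype(np.float32);c=PIV.copy()
ang=np.deg2rad(np.r_[np.arange(-60,60,2),np.arange(120,235,2)])  # skip lamp and arm sectors
for (r0,r1,z,sg) in((.08,.11,.03,1),(.12,.15,.03,-1)):
    c=PIV.copy()
    for _ in range(4):
        rr=np.arange(r0,r1,.0004);P=np.array([[c[0]+r*np.cos(t),c[1]+r*np.sin(t),z] for t in ang for r in rr]);q=proj("top",P).astype(np.float32).reshape(len(ang),len(rr),2)
        G=cv2.GaussianBlur(cv2.remap(im,q[...,0],q[...,1],cv2.INTER_LINEAR),(9,1),0);d=sg*np.gradient(G,axis=1);e=rr[d.argmax(1)]
        s=least_squares(lambda p:p[0]+p[1]*np.cos(ang)+p[2]*np.sin(ang)-e,[np.median(e),0,0],loss="soft_l1",f_scale=.0007);c=c+s.x[1:]
    print("circle",c,"r",s.x[0],"mad",np.median(abs(s.fun)))
```

```text
ring0 top [ 0.505  -0.0652] area 115/104
ring0 scene [ 0.507  -0.0644] area 170/162
ring2 top [ 0.5834 -0.0657] area 113/111
ring2 scene [ 0.5839 -0.0658] area 111/147
vial top [ 0.6152 -0.2582] area 65/57
vial scene [ 0.6186 -0.2556] area 86/80
cup top [0.5429 0.0479] area 426/400
circle [0.5442 0.0498] r 0.09766534614458983 mad 0.0003321043254313205
circle [0.5439 0.0497] r 0.13618065349181183 mad 0.0002136194227261301
```

```bash
sed -i 's/^PIV=.*;/PIV=np.array([.5440,.0498]);/' mot.py
python3 - <<'E'
from mot import *
arm.grip(.050);arm.move_l([.6152,-.2582,.0225],feed=.12);st("at vial")
arm.grip(.018);st("gripped");f0=arm.current_force()
arm.move_l([.6152,-.2582,.16],feed=.15);st("lifted")
arm.move_l([*PIV,.16],feed=.25);arm.move_l([*PIV,.0225+.066],feed=.12);arm.sleep(.2);st("over well")
I={n:arm.snapshot(n) for n in("scene","top")}
c=[cv2.resize(I[n][b[1]:b[3],b[0]:b[2]],(400,400),interpolation=cv2.INTER_CUBIC) for n,b in(("scene",(200,130,280,210)),("top",(185,150,285,250)))]
cv2.imwrite("pics/s4.png",np.hstack(c)[:,:,::-1])
E
```

```text
at vial t29.68 p [ 0.6157 -0.2584  0.0232] F [ 0.4859 -0.9447 -0.0757] Ft 0.8 w 0.0501 g 0.0
gripped t30.24 p [ 0.6153 -0.2582  0.0226] F [0.4437 0.6838 2.0003] Ft 0.2 w 0.0211 g 30.0
lifted t31.31 p [ 0.6147 -0.2579  0.159 ] F [ 0.1714  0.6425 -0.3713] Ft -0.0 w 0.0211 g 30.0
over well t33.67 p [0.5445 0.0498 0.0892] F [ 0.0278  0.1614 -0.1116] Ft -0.0 w 0.0213 g 30.0
```

View pics/s4.png

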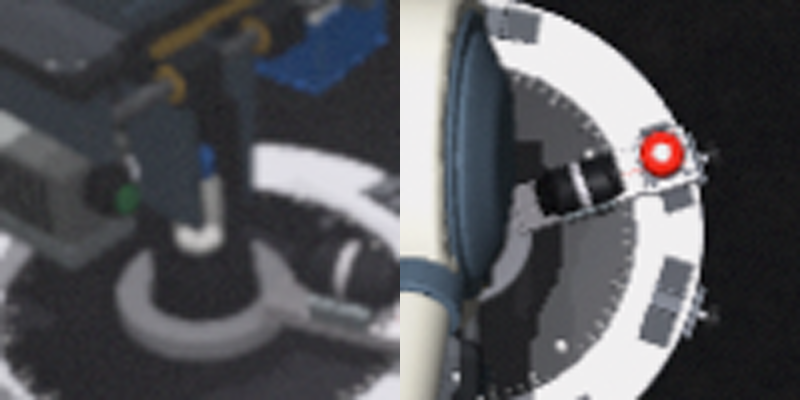

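The vial is held upright over the well (white base at crop 200,240). I'll lower it with force checks.

Run:
```python
from mot import *
z=.0885;f0=np.mean([arm.current_force() for _ in range(5)],0)
while z>.0678:
    z=max(z-.002,.0678);arm.move_l([*PIV,z],feed=.03)
    f=np.mean([arm.current_force()-f0 for _ in range(3)],0);print("%.4f"%z,f)
    if np.linalg.norm(f)>5: break
st("end")
```

```text
0.0865 [ 0.3922  0.4815 -0.2867]
0.0845 [-0.929   0.7547 -0.483 ]
0.0825 [-0.4644  0.9239 -0.4876]
0.0805 [-0.4507  0.6505 -1.0696]
0.0785 [-0.4727  1.1748  0.5326]
0.0765 [-0.3625  0.6697  0.0142]
0.0745 [-0.3412  0.7687  0.4743]
0.0725 [ 0.1337 -0.1398 -1.7979]
0.0705 [ 0.7675  1.8298 -0.6514]
0.0685 [ 0.1057  0.6283 -1.6791]
0.0678 [-0.3993  0.3296 -0.4478]
end t36.52 p [0.544  0.0498 0.0678] F [-0.1309 -0.0668 -0.2062] Ft -0.1 w 0.0211 g 30.0
```

Insertion met no resistance. I'll release, retreat and look.

Run:
```python
from mot import *
arm.grip(.040);arm.move_l([*PIV,.17],feed=.1)
p=np.array([.40,.30,.25]);arm.move_to(p,arm.current_tool_rot());arm.sleep(.3);st("away")
I={n:arm.snapshot(n) for n in("scene","top")}
for n in I: cv2.imwrite(f"pics/{n}5.png",I[n][:,:,::-1])
blue=lambda h,s,v:(h>98)&(h<125)&(s>110)&(v>60)
red=lambda h,s,v:((h<12)|(h>168))&(s>70)&(v>50)
for nm,fn,r,h,g in(("cap",blue,.009,.012,np.r_[PIV,.093]),("ring",red,.012,.022,np.r_[.5834,-.0657,.0965])):
    pix={}
    for n in I:
        u,v=proj(n,g)[0].astype(int);c,a,_=blob(I[n],fn,(u-15,v-15,u+15,v+15));pix[n]=c;s=least_squares(lambda q:silcen(n,np.r_[q,g[2]],r,h)[0]-c,g[:2]);print(nm,n,s.x-g[:2],a)
    print(fit(pix,r,h,g))
c=[cv2.resize(I[n][b[1]:b[3],b[0]:b[2]],(400,400),interpolation=cv2.INTER_CUBIC) for n,b in(("scene",(220,140,320,240)),("top",(185,150,285,250)))]
cv2.imwrite("pics/s5.png",np.hstack(c)[:,:,::-1])
```

```text
away t39.63 p [0.4004 0.2995 0.2498] F [ 0.9278 -0.0655 -0.0044] Ft 0.9 w 0.0402 g 0.0
cap scene [0.0016 0.0032] 40
cap top [0.0001 0.0029] 67
(array([0.5443, 0.0523, 0.0939]), array([-0.1997,  0.0229,  0.1226, -0.1495]))
ring scene [-0.001  -0.0013] 98
ring top [-0.0004 -0.    ] 91
(array([ 0.5832, -0.0659,  0.0953]), array([-0.1536,  0.05  ,  0.0835, -0.0517]))
```

View pics/s5.png

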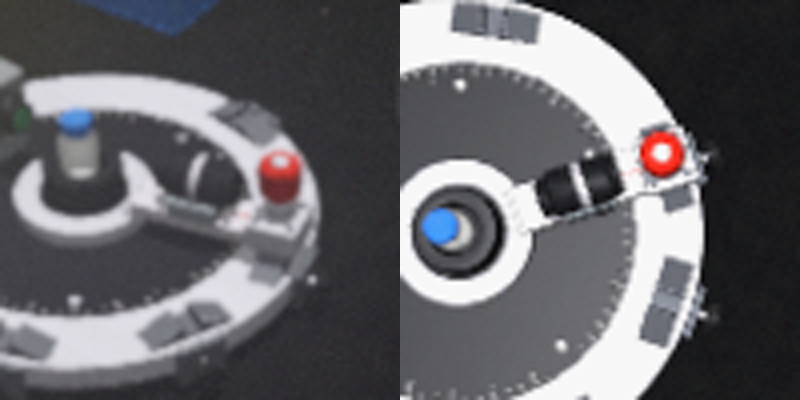

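The vial stands upright and fully down in the well (cap top z 0.094, about 2.5 mm off the axis). The ring is at its locked height (top about 0.096) over the next stop, and the robot is clear of everything. I'm handing it in.

```bash
python3 -c "
from rig import arm
print(arm.sign_off())"
```

```text
the job is handed in; nothing more can be done
None
```

I've handed the job in: the detector arm appears locked in the next stop (about 0.65 rad) and the blue-capped vial stands fully down in the well; I didn't touch the other vials or the timer, and no verdict was shown.

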